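Clamp a plank: lock the T-foot stop, then wind the star wheel

ROBOT

A 6-joint arm with a two-finger parallel gripper is mounted at the origin on a cart in front of the work surface, level with it; the furniture and walls round the work are solid. World frame = base frame: x ahead of the robot, y to its left, z up, the work surface at z = 0. Lengths are in m, angles in rad, forces in N, time in s.
With the tool pointing down it reaches from about 0.325 to 0.775 m from the base axis. Payload 5.5 kg.
Tool frame: the origin (TCP) lies between the finger pads; the fingertips stand 8 mm ahead of it and the grasp point (between the pads) lies 11 mm behind it (tcp_to_tips is the distance from the TCP to the fingertips, in m); z points along the fingers, y is the direction in which the jaws open and shut (so a half turn about z gives the same grasp; the last joint's range is limited). The gripper opens to 88 mm and grips with 3 to 60 N. Pads are 20 mm wide; open, the fingers measure 115 mm over their backs; the gripper's body (75 mm by 178 mm) begins 61 mm behind the grasp point.
Start: joints at [1.121, 0.091, 1.231, -0, 1.82, -0.057], TCP at [0.23, 0.554, 0.231] pointing down, gripper open.
Joint ranges: [-2.87, 2.87], [-0.86, 2.18], [0.17, 2.46], [-1.51, 4.65], [0.06, 2.69], [-2.65, 2.65]. Speed limits (rad/s): [2.57, 2.57, 3.01, 3.14, 3.14, 3.14].

INTERFACE

Orientations are given as a unit quaternion [w, x, y, z].
In Python, from bench import * gives the robot as it stands. Calls block until the motion is done:
- move_to(position, orientation): joint-space move of the TCP to a pose.
- move_l(position, speed=0.15, orientation=None): straight line of the TCP; orientation=None keeps the orientation; speed is the mean speed in m/s.
- movej(angles): joint-space move.
- gripper_open() and close(): open the fingers fully, or close them until they stop; the grip force is fixed at half the most.
- hold(seconds).
- inverse_kinematics(position, orientation): joint angles nearest the present ones, or None.
- state(): the state.
- get_image(name): name is "scene" or "top" or "wrist"; returns a dict with "frame" (420x560x3 uint8, blue, green, red), "depth" (420x560 float32, m along the optical axis (not along the pixel's ray), 0 where there is no reading), "camera_matrix" (3x3 intrinsics, pixels), "view" (4x4, takes a point from world to camera coordinates). Camera axes: x right, y up, looking along -z (the intrinsics and any distortion apply to the point x, -y, -z); pixel columns grow to the right and rows downward; lengths in m; the calibration is good to about 2 mm. A picture is of the moment at which its call begins.
A pose or a line that the arm cannot do raises IKError and nothing moves.
- job_done(): hands the job in, once; it reports no verdict.
The state is a dict: "time": time; "joint_pos": joint angles; "dq": joint speeds; "joint_torque": joint torques, N m; "ee_pos": TCP position; "ee_rot": TCP orientation; "ft_force": force on the tool from outside, world axes, zero at the start; "moment": the same for the moment, N m; "finger_gap": finger opening in m.
Only numpy, scipy, OpenCV 4.12 (cv2) and the standard library are available. Lean on these libraries where they do the work, as an engineer would, in place of code of your own. Each camera call takes 0.05 s, during which the arm holds its last target.

TASK

Get the short plank on the little clamp held for carving. First take the upright T-foot stop standing beside the clamp, drop its foot through the slot in the bed until the block sits on the bed, and twist it a quarter turn so that the foot is locked underneath and the block's broad side faces the plank. Then wind the star wheel under the chip guard clockwise, pushing spoke after spoke with the side of the gripper, until the jaw holds the plank firmly against the stop; move the jaw only by the wheel, let go, and leave the other things alone.

Things in the scene. Friction and masses are not known exactly. Their poses are not given: they have to be found in the camera images.
- clamp: small bench clamp, fixed. Origin on the bench top on its centre line; x runs along the bed away from the wheel end, y to the left looking along x, z up. In this frame (mm): wooden bed plate x -35 to 160, y -65 to 65, top at z 34, 12 thick, on two rails; grey gearbox at the wheel end x -140 to -40: top at z 80 for y 12 to 76, at z 52 for y -45 to 12
- slot (a point): centre of the slot's mouth in the bed plate, at clamp (114, 0, 34) mm. A through slot, 34 mm wide along clamp x, 64 mm long along clamp y, plate 12 mm thick; below the plate are 22 mm of free height with room for the foot to turn right round
- guard_edge (a point): middle of the front edge of the clear plastic chip guard over the wheel, at clamp (-95, -27, 179) mm. In the clamp's frame (mm) its flat roof covers x -131 to -59, y -27 to 75, z 177 to 181, its upright back stands at y 71 to 75; the wheel can only be reached from the clamp's -y side with the tool leaning that way; along the wheel's axis (38 degrees from vertical) is right
- stop: loose T-foot stop, 0.25 kg, upright; origin: centre of the foot's underside. Steel foot 26 mm in its x by 56 in its y, 10 high; neck 26 across, z 10 to 24; wooden block 56 in x by 44 in y, z 24 to 84: grasp across the 44. Foot enters the slot with stop x along clamp x (either way); block on the bed: origin 10 mm over the bench. A quarter turn either way locks it; no click; 4 mm of play
- plank: loose short wooden plank, 135 x 52 x 15 mm, 0.12 kg, lying flat across the bed between jaw and slot; origin: centre of its underside, 34 mm above the bench; its x axis is its long direction (across the bed); the jaw pushes on its long edge
- jaw: moving jaw, 90 mm wide, reaching 31 mm above the bed top; slides along the bed. Origin: middle of its pushing face's lower edge, at bed height. Moved by the star wheel towards the slot, 16 mm for each radian
- star_wheel (a joint): angle of the star wheel (rad), grows clockwise seen facing it, which moves the jaw towards the slot; range 0 to 4.2, starts 0 to 1. The low spokes then go to clamp -x. With v = up-slope (0, cos 38, sin 38 deg in clamp axes), spoke k (0-4) points along clamp x cos a + v sin a, a = 72k deg - angle. Stays where left; 4 N on a spoke turns it freely, then about 10 N, 40-60 mm out, clamps firmly
- wheel_hub (a point): centre of the star wheel in its spokes' plane, at clamp (-95, 0, 115) mm. Axis leans 38 degrees from vertical: (0, -sin 38, cos 38 deg) in clamp axes, so its face looks up and to clamp -y. Five round spokes 12 mm thick with 18 mm balls at the ends, outer radius 71 mm, hub radius 21 mm. On the low (-y) side 25 mm are free behind the spokes from 28 mm off the axis outwards
- brush: bystander: flat dust brush with wooden handle, 169 mm long, lying near the bench's front edge; origin: centre of its underside
- sander: bystander: cork sanding block 51 x 93 x 28 mm; origin: centre of its underside
- disc: bystander: sawn branch disc, 57 mm across, 18 mm high; origin: centre of its underside

How it is judged:
By the outcome, as a careful person would: the job done as asked, in the order asked, and still so for the second after the job is handed in, with the robot touching nothing.
It also fails if it takes over 70 s, if anything falls off the work surface, if the arm or the gripper's body presses on something with over 40 N, if the wrist force passes 120 N, or if a joint passes its speed limit or range.

## Working session

There is one attempt and no reset: what is moved stays moved. The work goes in short steps, each a Python script; the robot and the scene stay as the last script left them, time stands still between calls to the robot, and variables do not carry over. Pictures are saved under pics/ and viewed, and the job is handed in when it is done.

```bash
ls; mkdir -p pics; python3 - <<'E'
from bench import *
import cv2,numpy as np
for n in ["scene","top","wrist"]:
    d=get_image(n); cv2.imwrite(f"pics/a_{n}.png",d["frame"]); np.savez(f"a_{n}.npz",**d)
    print(n,d["camera_matrix"].tolist(),np.round(d["view"],4).tolist(),[k for k in d])
print(state())
E
```

```text
pics
scene [[537.7660933424095, 0.0, 276.8794929670377], [0.0, 537.7660933424095, 209.2701569918891], [0.0, 0.0, 1.0]] [[-0.9772, -0.2123, -0.0079, 0.5017], [0.1519, -0.7242, 0.6726, -0.0046], [-0.1485, 0.6561, 0.74, -1.3146], [0.0, 0.0, 0.0, 1.0]] ['frame', 'depth', 'camera_matrix', 'view']
top [[428.9546664817209, 0.0, 275.0829699725689], [0.0, 428.9546664817209, 213.5748368064864], [0.0, 0.0, 1.0]] [[0.0158, -0.9997, 0.02, 0.1965], [0.9844, 0.0191, 0.1748, -0.5027], [-0.1751, 0.017, 0.9844, -0.905], [0.0, 0.0, 0.0, 1.0]] ['frame', 'depth', 'camera_matrix', 'view']
wrist [[294.3816605169062, 0.0, 283.85352295960814], [0.0, 294.3816605169062, 210.61180661907102], [0.0, 0.0, 1.0]] [[0.3822, 0.9241, -0.0018, -0.5993], [-0.8927, 0.3687, -0.2591, 0.032], [-0.2387, 0.1007, 0.9658, -0.3902], [0.0, 0.0, 0.0, 1.0]] ['frame', 'depth', 'camera_matrix', 'view']
{'time': 0.15, 'joint_pos': array([ 1.12129646e+00,  9.16684607e-02,  1.23162074e+00, -3.25577808e-05,
        1.81979288e+00, -5.67181555e-02]), 'dq': array([ 7.59399371e-04,  1.50757629e-05, -2.24323961e-03,  2.54649627e-04,
       -2.73564208e-04, -1.67287637e-04]), 'joint_torque': array([ 2.28757592e-03, -4.47045135e+01, -4.06905770e+01,  6.98374584e-02,
        2.74257304e-02, -1.21548906e-04]), 'ee_pos': array([0.22958308, 0.55410398, 0.22977059]), 'ee_rot': array([-1.71210466e-04,  1.95134714e-01,  9.80776166e-01, -7.24937414e-04]), 'ft_force': array([ 0.11585691,  0.44639753, -0.10167129]), 'moment': array([-0.00519566,  0.0063301 , -0.05163543]), 'finger_gap': 0.08760150545966273}
```

View pics/a_scene.png

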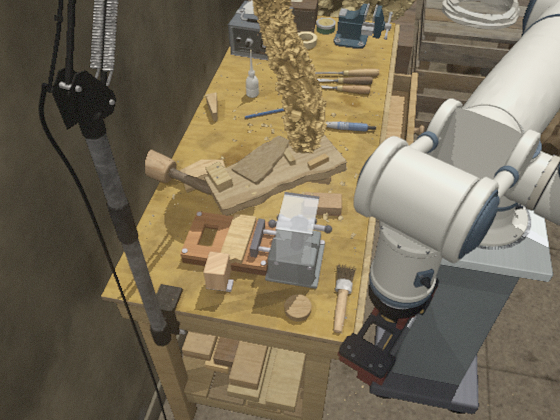

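View pics/a_top.png

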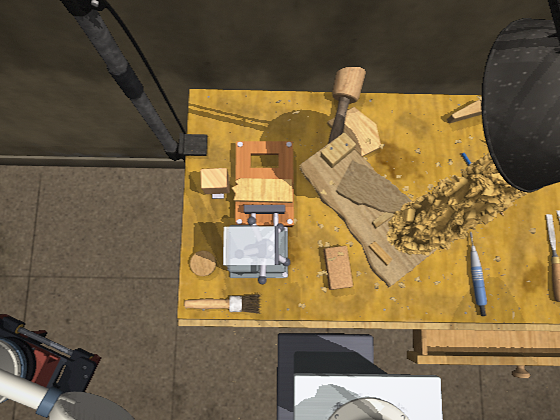

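```bash
cat > hlp.py <<'E'
import numpy as np,cv2
def cloud(d):
    K=d["camera_matrix"];V=d["view"];z=d["depth"]
    h,w=z.shape;u,v=np.meshgrid(np.arange(w),np.arange(h))
    x=(u-K[0,2])/K[0,0]*z;y=(v-K[1,2])/K[1,1]*z
    P=np.stack([x,-y,-z,np.ones_like(z)],-1)@np.linalg.inv(V).T
    P=P[...,:3];P[z==0]=np.nan
    return P
def proj(d,P):
    P=np.atleast_2d(P);K=d["camera_matrix"];V=d["view"]
    c=np.c_[P,np.ones(len(P))]@V.T
    return np.c_[K[0,2]+K[0,0]*c[:,0]/-c[:,2],K[1,2]+K[1,1]*-c[:,1]/-c[:,2]]
E
python3 - <<'E'
from hlp import *
d=dict(np.load("a_top.npz"));P=cloud(d)
f=d["frame"][125:335,175:365];cv2.imwrite("pics/b_top.png",cv2.resize(f,None,fx=3.8,fy=2.857*1,interpolation=cv2.INTER_CUBIC) if 0 else cv2.resize(f,None,fx=2.8,fy=2.8,interpolation=cv2.INTER_CUBIC))
d2=dict(np.load("a_scene.npz"));f=d2["frame"][180:340,140:360];cv2.imwrite("pics/b_scene.png",cv2.resize(f,None,fx=3.6,fy=3.6,interpolation=cv2.INTER_CUBIC))
for r,c in [(180,214),(160,240),(150,265),(168,265),(188,260),(205,240),(210,262),(245,250),(195,217),(263,203),(230,180+5),(300,300),(268,340),(303,210),(270,282)]:
    print(r,c,np.round(P[r,c],4))
E
```

```text
180 214 [0.5622 0.3376 0.0828]
160 240 [0.6239 0.2871 0.0305]
150 265 [0.6483 0.2306 0.0326]
168 265 [0.6051 0.2297 0.0344]
188 260 [0.5553 0.2398 0.0469]
205 240 [0.5186 0.2838 0.0335]
210 262 [0.5027 0.234  0.0634]
245 250 [0.4144 0.2532 0.1812]
195 217 [0.5455 0.3387 0.0106]
263 203 [0.3892 0.3625 0.0192]
230 185 [0.4645 0.4095 0.0008]
300 300 [3.119e-01 1.459e-01 3.000e-04]
268 340 [0.3828 0.0605 0.0292]
303 210 [0.3027 0.3443 0.0117]
270 282 [0.3753 0.1887 0.0515]
```

View pics/b_top.png

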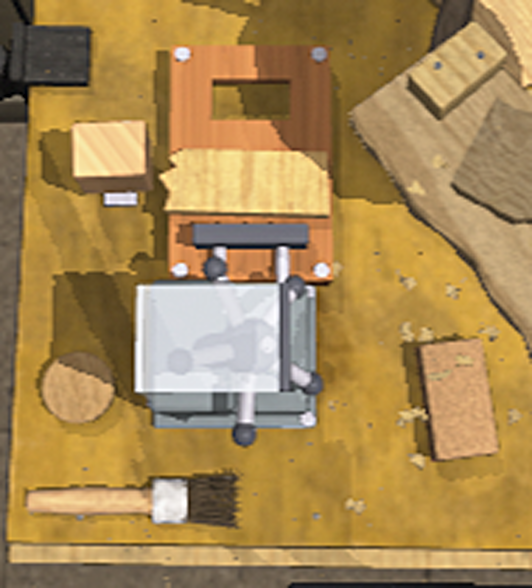

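View pics/b_scene.png

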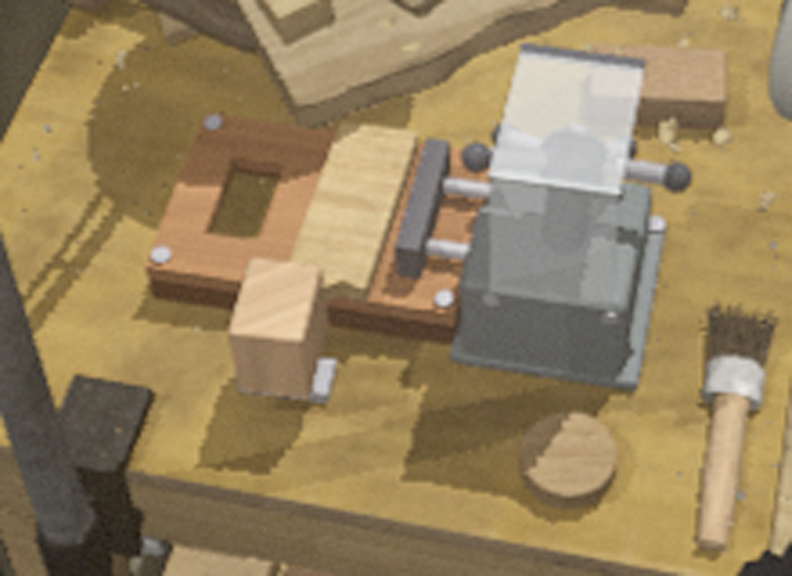

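```bash
python3 - <<'E'
from hlp import *
for n in ["top","scene"]:
    d=dict(np.load(f"a_{n}.npz"));P=cloud(d)
    X,Y,Z=P[...,0],P[...,1],P[...,2]
    reg=(X>.45)&(X<.75)&(Y>.15)&(Y<.40)
    bed=reg&(abs(Z-.034)<.006)
    k,lab,st,_=cv2.connectedComponentsWithStats(bed.astype(np.uint8),connectivity=4)
    print(n,[(i,s.tolist()) for i,s in enumerate(st) if s[4]>80])
    i=1+np.argmax(st[1:,4]); m=lab==i
    pts=P[m]; print("bed z",np.nanmedian(pts[:,2]),cv2.minAreaRect(pts[:,:2].astype(np.float32)*1000), pts.min(0),pts.max(0))
    st_=(abs(Z-.084)<.004)&(X>.48)&(X<.65)&(Y>.28)&(Y<.42)
    pts=P[st_];print("stop",len(pts),np.median(pts[:,2]),pts.mean(0),cv2.minAreaRect(pts[:,:2].astype(np.float32)*1000))
    g=(abs(Z-.181)<.006)&(X>.3)&(X<.5);pts=P[g]
    print("guard",len(pts),np.median(pts[:,2]),pts[:,:2].mean(0),cv2.minAreaRect(pts[:,:2].astype(np.float32)*1000))
    g=(abs(Z-.049)<.004)&(X>.5)&(X<.6)&(Y<.33)&(Y>.17);pts=P[g]
    print("plank",len(pts),np.median(pts[:,2]),pts[:,:2].mean(0),cv2.minAreaRect(pts[:,:2].astype(np.float32)*1000))
    g=(abs(Z-.065)<.004)&(X>.46)&(X<.55)&(Y<.31)&(Y>.17);pts=P[g]
    print("jaw",len(pts),np.median(pts[:,2]),pts[:,:2].mean(0),cv2.minAreaRect(pts[:,:2].astype(np.float32)*1000))
    hole=(X>.59)&(X<.7)&(Y>.2)&(Y<.29)&(Z<.026);pts=P[hole];print("hole",len(pts),pts.mean(0) if len(pts) else 0)
E
```

```text
top [(0, [0, 0, 560, 420, 232524]), (1, [235, 141, 59, 85, 2431]), (8, [256, 214, 18, 12, 203])]
bed z 0.03383988261056681 ((573.0794067382812, 230.50465393066406), (195.98939514160156, 130.3236083984375), 0.8392066955566406) [0.47530353 0.1648646  0.028165  ] [0.67171896 0.29661739 0.03997682]
stop 520 0.08323201128603575 [0.56680913 0.33843544 0.08322789] ((567.23388671875, 338.10040283203125), (44.097145080566406, 55.867488861083984), 3.2865500450134277)
guard 2384 0.1803946950083301 [0.41739837 0.21950078] ((437.7289123535156, 92.67251586914062), (91.25965881347656, 425.0882568359375), 6.100552082061768)
plank 1256 0.048617536960379404 [0.55156541 0.23307684] ((542.96044921875, 248.85565185546875), (158.21585083007812, 78.98258209228516), 85.9564208984375)
jaw 289 0.0643758348400636 [0.50710907 0.22900324] ((513.4909057617188, 250.12066650390625), (133.21505737304688, 38.33375549316406), 74.29605865478516)
hole 633 [6.57317651e-01 2.37985686e-01 4.89186911e-04]
scene [(0, [0, 0, 560, 420, 233083]), (2, [180, 212, 53, 47, 1338]), (5, [230, 227, 39, 42, 444]), (6, [259, 234, 16, 14
[... 183 characters left out ...]
 0.30297194 0.03877193]
stop 429 0.0828315918835234 [0.56790855 0.34355986 0.08292792] ((567.861328125, 342.9964294433594), (43.704097747802734, 58.99036407470703), 3.082679510116577)
guard 1603 0.17951272062431167 [0.4187877  0.21972765] ((437.88140869140625, 100.29110717773438), (91.07549285888672, 422.6845397949219), 6.257716178894043)
plank 929 0.047716833517808865 [0.55024308 0.23816098] ((539.4238891601562, 250.2740478515625), (78.78169250488281, 158.6301727294922), 0.03657800331711769)
jaw 219 0.06325266211349134 [0.50606202 0.23776152] ((500.7802429199219, 254.06942749023438), (40.538753509521484, 128.53338623046875), 19.10872459411621)
hole 1377 [ 0.65400479  0.2524188  -0.32494891]
```

```bash
cat >> hlp.py <<'E'
from scipy.spatial.transform import Rotation as R
def qdown(a):
    "tool down, tool y at world angle a"
    y=np.array([np.cos(a),np.sin(a),0]);z=np.array([0,0,-1.]);x=np.cross(y,z)
    q=R.from_matrix(np.c_[x,y,z]).as_quat();return [q[3],q[0],q[1],q[2]]
E
python3 - <<'E'
from bench import *
from hlp import *
d=np.load("a_wrist.npz");V=d["view"];print("cam",-V[:3,:3].T@V[:3,3])
q=qdown(0.057);print(inverse_kinematics([.567,.34,.26],q))
move_to([.567,.32,.25],q)
s=state();print(s["time"],s["ee_pos"],s["joint_pos"])
d=get_image("wrist");np.savez("c_wrist.npz",**d);V=d["view"];print("cam",-V[:3,:3].T@V[:3,3])
cv2.imwrite("pics/c_wrist.png",d["frame"])
P=cloud(d);Z=P[...,2]
m=(abs(Z-.084)<.005)&(P[...,1]>.28)&(P[...,0]>.5)&(P[...,0]<.63)
pts=P[m];print("stop",len(pts),np.median(pts[:,2]),pts.mean(0),cv2.minAreaRect(pts[:,:2].astype(np.float32)*1000))
E
```

```text
cam [0.16442726 0.58124465 0.38410295]
[ 4.88710071e-01  2.71279642e-01  9.76901392e-01 -4.44089210e-16
  1.89341162e+00  4.31710071e-01]
1.6667 [0.56623642 0.32110495 0.25010019] [4.63353935e-01 2.37894591e-01 1.03350290e+00 5.12871893e-04
 1.87016838e+00 4.04292296e-01]
cam [0.56211453 0.39142344 0.40458015]
stop 2008 0.08420130660642353 [0.56527501 0.34166324 0.08416566] ((565.2955932617188, 340.5054016113281), (44.0571403503418, 55.768463134765625), 3.5525553226470947)
```

View pics/c_wrist.png

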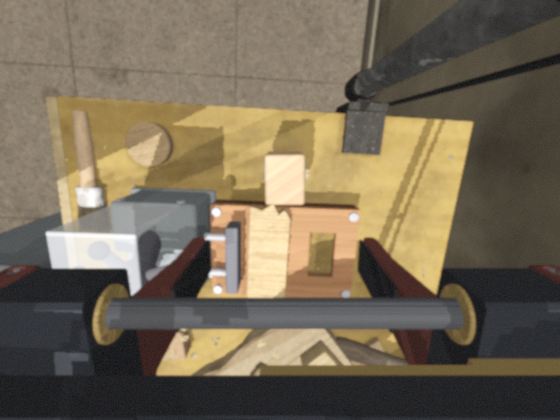

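```bash
python3 - <<'E'
from hlp import *
d=dict(np.load("c_wrist.npz"));P=cloud(d);X,Y,Z=P[...,0],P[...,1],P[...,2]
rng=np.zeros(X.shape,bool);rng[195:297,205:365]=1
bed=rng&(abs(Z-.034)<.005)&(X>.47)
pts=P[bed];print("bed",len(pts),np.median(pts[:,2]),cv2.minAreaRect(pts[:,:2].astype(np.float32)*1000))
hole=np.zeros(X.shape,np.uint8);hole[225:282,302:342]=1
hm=(hole>0)&(Z<.028);print(hm.sum())
v,u=np.nonzero(hm);print("hole px",u.min(),u.max(),v.min(),v.max())
# pixel ring of hole on plane z=.034: intersect boundary pixels
K=d["camera_matrix"];V=d["view"];C=-V[:3,:3].T@V[:3,3]
def ray(u,v,z):
    r=np.stack([(u-K[0,2])/K[0,0],-(v-K[1,2])/K[1,1],-np.ones(len(u))],-1)@V[:3,:3]
    return C+r*((z-C[2])/r[:,2])[:,None]
q=ray(u,v,.034);print("hole via plane",cv2.minAreaRect(q[:,:2].astype(np.float32)*1000))
pl=rng&(abs(Z-.049)<.004)&(X>.51)&(X<.61);
k,lab,st,_=cv2.connectedComponentsWithStats(pl.astype(np.uint8));i=1+np.argmax(st[1:,4]);pts=P[lab==i]
print("plank",np.median(pts[:,2]),cv2.minAreaRect(pts[:,:2].astype(np.float32)*1000),pts.min(0),pts.max(0))
jw=rng&(abs(Z-.065)<.004)&(X>.46)&(X<.55);pts=P[jw];print("jaw",np.median(pts[:,2]),np.percentile(pts,[2,98],axis=0))
f=d["frame"][140:310,30:380];cv2.imwrite("pics/c2.png",cv2.resize(f,None,fx=2.25,fy=2.25,interpolation=cv2.INTER_CUBIC))
E
```

```text
bed 7136 0.034399342017734785 ((570.120361328125, 233.47140502929688), (195.55105590820312, 133.4935302734375), 1.3842231035232544)
1006
hole px 307 334 232 274
hole via plane ((620.2093505859375, 235.02474975585938), (34.20362091064453, 61.044063568115234), 1.4365739822387695)
plank 0.04939591431326806 ((549.67431640625, 238.21202087402344), (129.47750854492188, 50.86369705200195), 89.62921142578125) [0.52404386 0.17362268 0.04507193] [0.57532011 0.30292494 0.05217992]
jaw 0.06523595453406267 [[0.49767684 0.18920485 0.06335683]
 [0.51306928 0.27504764 0.06668801]]
```

View pics/c2.png

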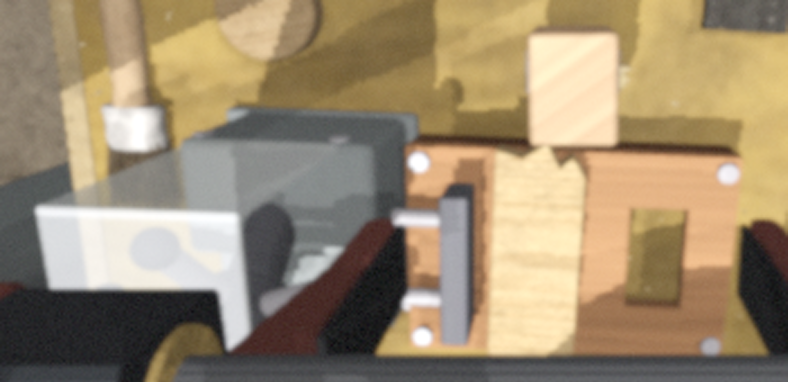

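```bash
python3 - <<'E'
from hlp import *
for n in ["a_top","a_scene","c_wrist"]:
    P=cloud(dict(np.load(n+".npz"))).reshape(-1,3);P=P[~np.isnan(P[:,0])]
    for lo in np.arange(.02,.5,.06):
        m=(P[:,2]>lo)&(P[:,2]<lo+.06)&(P[:,0]>.5)&(P[:,0]<1)&(P[:,1]>.37)&(P[:,1]<.6)
        if m.sum()>5: print(n,round(lo,2),m.sum(),np.round(np.percentile(P[m],[3,97],axis=0),3).tolist())
E
```

```text
a_top 0.02 1114 [[0.654, 0.376, 0.022], [0.844, 0.541, 0.078]]
a_top 0.08 1366 [[0.654, 0.376, 0.082], [0.843, 0.543, 0.138]]
a_top 0.14 1638 [[0.655, 0.376, 0.142], [0.843, 0.542, 0.198]]
a_top 0.2 1976 [[0.655, 0.376, 0.202], [0.843, 0.539, 0.258]]
a_top 0.26 1014 [[0.652, 0.377, 0.261], [0.843, 0.509, 0.316]]
a_top 0.32 612 [[0.652, 0.439, 0.322], [0.729, 0.466, 0.378]]
a_top 0.38 648 [[0.655, 0.44, 0.382], [0.729, 0.463, 0.438]]
a_top 0.44 728 [[0.655, 0.439, 0.442], [0.672, 0.462, 0.498]]
a_scene 0.02 2123 [[0.578, 0.371, 0.022], [0.844, 0.593, 0.078]]
a_scene 0.08 2297 [[0.655, 0.379, 0.082], [0.844, 0.593, 0.138]]
a_scene 0.14 2613 [[0.656, 0.381, 0.142], [0.844, 0.594, 0.198]]
a_scene 0.2 2951 [[0.656, 0.381, 0.202], [0.844, 0.59, 0.259]]
a_scene 0.26 2868 [[0.654, 0.379, 0.262], [0.844, 0.558, 0.318]]
a_scene 0.32 2688 [[0.653, 0.377, 0.322], [0.844, 0.518, 0.378]]
a_scene 0.38 2299 [[0.655, 0.375, 0.382], [0.844, 0.478, 0.439]]
a_scene 0.44 1877 [[0.655, 0.373, 0.442], [0.843, 0.471, 0.498]]
c_wrist 0.02 5752 [[0.652, 0.375, 0.022], [0.841, 0.519, 0.078]]
c_wrist 0.08 2172 [[0.652, 0.373, 0.081], [0.841, 0.463, 0.137]]
c_wrist 0.14 2215 [[0.652, 0.443, 0.143], [0.73, 0.465, 0.199]]
c_wrist 0.2 3623 [[0.652, 0.443, 0.202], [0.669, 0.463, 0.258]]
c_wrist 0.26 1059 [[0.654, 0.443, 0.261], [0.668, 0.449, 0.278]]
```

```bash
python3 - <<'E'
from hlp import *
for n in ["a_top","a_scene","c_wrist"]:
    P=cloud(dict(np.load(n+".npz"))).reshape(-1,3);P=P[~np.isnan(P[:,0])]
    m=(P[:,2]>.02)&(P[:,2]<.5)&(P[:,0]>.62)&(P[:,0]<.75)&(P[:,1]>.35)&(P[:,1]<.435)
    print(n,m.sum(),np.round(np.percentile(P[m],[1,99],axis=0),3).tolist())
E
python3 - <<'E'
from bench import *
from hlp import *
a=np.radians(3.4);q=qdown(a)
move_l([.566,.340,.13],.15,q)
move_l([.566,.340,.057],.08,q)
s=state();print(s["ee_pos"],s["ft_force"])
close();s=state();print(s["time"],s["finger_gap"],s["ft_force"],s["ee_pos"])
move_l([.566,.340,.15],.12)
s=state();print(s["time"],s["finger_gap"],s["ft_force"],s["ee_pos"],s["moment"])
d=get_image("scene");cv2.imwrite("pics/d_scene.png",cv2.resize(d["frame"][140:340,120:400],None,fx=2.8,fy=2.8));np.savez("d_scene.npz",**d)
d=get_image("wrist");cv2.imwrite("pics/d_wrist.png",d["frame"]);np.savez("d_wrist.npz",**d)
E
```

```text
[0.56642703 0.34020337 0.05789737] [-0.67803093  1.3198927  -0.18424256]
4.4833 0.04379232095659761 [0.3909138  0.23769848 0.00261772] [0.56594294 0.33997907 0.05695486]
5.4083 0.04368737980053864 [-0.16083606  0.8723478  -3.21186507] [0.56561966 0.33975805 0.14865835] [-0.07454135  0.07481132 -0.02178889]Traceback (most recent call last):
  File "<stdin>", line 5, in <module>
    return _quantile_unchecked(
        a, q, axis, out, overwrite_input, method, keepdims, weights)
    return _ureduce(a,
                    func=_quantile_ureduce_func,
    ...<5 lines>...
                    overwrite_input=overwrite_input,
                    method=method)
    r = func(a, **kwargs)
    result = _quantile(arr,
                       quantiles=q,
    ...<2 lines>...
                       out=out,
                       weights=wgt)
    slices_having_nans = np.isnan(arr[-1, ...])
                                  ~~~^^^^^^^^^
IndexError: index -1 is out of bounds for axis 0 with size 0
```

View pics/d_scene.png

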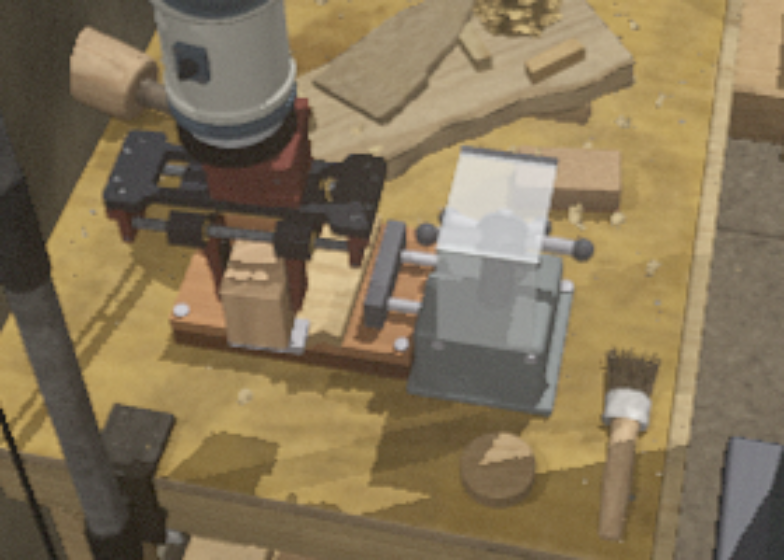

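View pics/d_wrist.png

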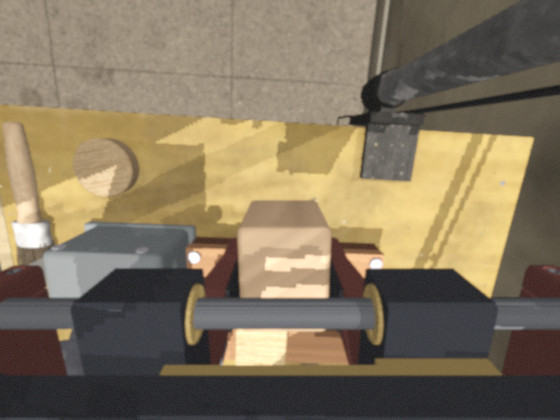

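```bash
python3 - <<'E'
from hlp import *
d=dict(np.load("d_wrist.npz"));P=cloud(d)
for r in [195,200,205,210,215,220,225,230,240,250,260,280]:
    print(r,np.round(P[r,[255,284,310]],4).tolist())
E
```

```text
195 [[0.5346, 0.3439, -0.0003], [0.565, 0.3459, 0.0006], [0.5921, 0.3477, 0.0012]]
200 [[0.5455, 0.3671, 0.1206], [0.5638, 0.3685, 0.1216], [0.5804, 0.369, 0.1196]]
205 [[0.5468, 0.3674, 0.1343], [0.5639, 0.3685, 0.1345], [0.5793, 0.3691, 0.1332]]
210 [[0.5479, 0.3674, 0.1457], [0.5639, 0.3681, 0.1445], [0.5783, 0.3692, 0.1453]]
215 [[0.5489, 0.3675, 0.1559], [0.5639, 0.3681, 0.1548], [0.5775, 0.3689, 0.1547]]
220 [[0.5497, 0.3673, 0.164], [0.5639, 0.3684, 0.1646], [0.5768, 0.3688, 0.1634]]
225 [[0.5505, 0.3677, 0.173], [0.564, 0.368, 0.1714], [0.576, 0.369, 0.1721]]
230 [[0.5508, 0.366, 0.1752], [0.564, 0.3669, 0.1753], [0.576, 0.3672, 0.1742]]
240 [[0.551, 0.3612, 0.1752], [0.5643, 0.3619, 0.1751], [0.5762, 0.3629, 0.1756]]
250 [[0.5512, 0.3563, 0.1754], [0.5646, 0.3571, 0.1754], [0.5766, 0.358, 0.1757]]
260 [[0.5514, 0.3517, 0.1764], [0.5649, 0.3521, 0.1754], [0.5771, 0.3528, 0.1753]]
280 [[0.5517, 0.3411, 0.1759], [0.5655, 0.3418, 0.1756], [0.5779, 0.3427, 0.1758]]
```

```bash
python3 - <<'E'
from hlp import *
d=dict(np.load("d_wrist.npz"));P=cloud(d)
for r in [226,230,235,240,205,215]:
    z=P[r,:,2];y=P[r,:,1]
    m=(z>.10)&(z<.178)&(y>.355)&(P[r,:,0]<.62)&(P[r,:,0]>.5);c=np.nonzero(m)[0];print(r,c.min(),c.max(),P[r,c.min()],P[r,c.max()],(P[r,c.min(),0]+P[r,c.max(),0])/2)
E
python3 - <<'E'
from bench import *
from hlp import *
a=np.radians(91.0);q=qdown(a)
move_to([.6215,.2335,.15],q)
s=state();print(s["time"],s["ee_pos"],s["joint_pos"],s["ft_force"])
for n in ["scene","top","wrist"]:
    d=get_image(n);np.savez(f"e_{n}.npz",**d)
    f=d["frame"]
    if n=="scene": f=cv2.resize(f[140:340,120:400],None,fx=2.8,fy=2.8,interpolation=cv2.INTER_CUBIC)
    cv2.imwrite(f"pics/e_{n}.png",f)
s=state();print(s["time"],s["ee_pos"])
E
```

```text
226 239 328 [0.5428501  0.36603099 0.17081101] [0.58458761 0.36869994 0.17122021] 0.5637188559670456
230 237 329 [0.54238893 0.36502631 0.17377122] [0.58495147 0.36731458 0.17289878] 0.5636702023993482
235 237 330 [0.54237911 0.36244075 0.17340122] [0.58553751 0.36512863 0.17357588] 0.5639583101927508
240 237 330 [0.54245007 0.36002769 0.17356993] [0.58589411 0.36245439 0.17299827] 0.5641720919104214
205 249 318 [0.54283686 0.36613412 0.13034638] [0.5844093  0.36860735 0.13016803] 0.5636230783658475
215 244 322 [0.54267394 0.36596921 0.15177594] [0.58392946 0.36895243 0.15345786] 0.5633017033871255
7.0167 [0.62135725 0.2336957  0.14981471] [ 3.08424895e-01  2.62870127e-01  1.18174065e+00  1.48152910e-04
  1.69726969e+00 -1.27923663e+00] [-0.32848541  0.01460771 -3.44143008]
7.1667 [0.62137792 0.23380606 0.14997996]
```

View pics/e_scene.png

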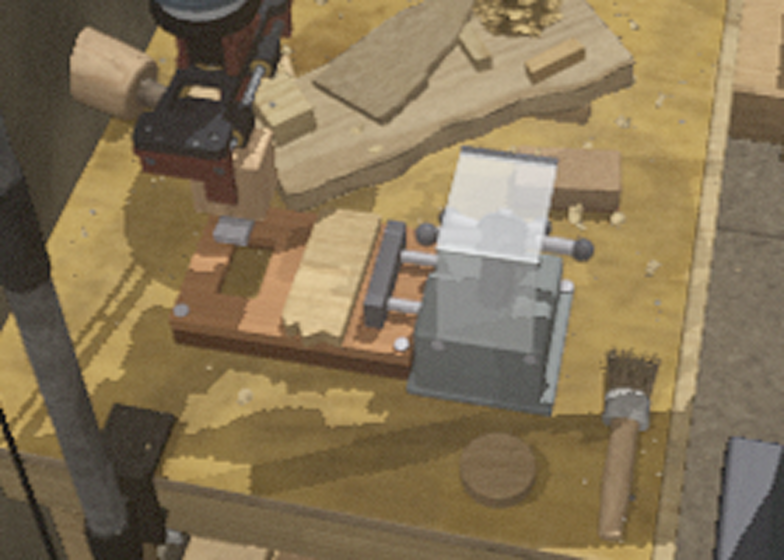

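View pics/e_wrist.png

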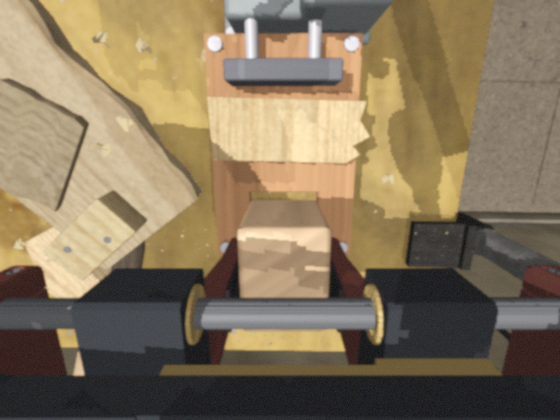

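```bash
python3 - <<'E'
from hlp import *
d=dict(np.load("e_wrist.npz"));P=cloud(d);X,Y,Z=P[...,0],P[...,1],P[...,2]
K=d["camera_matrix"];V=d["view"];C=-V[:3,:3].T@V[:3,3]
def ray(u,v,z):
    u=np.atleast_1d(u).astype(float);v=np.atleast_1d(v)
    r=np.stack([(u-K[0,2])/K[0,0],-(v-K[1,2])/K[1,1],-np.ones(len(u))],-1)@V[:3,:3]
    return C+r*((z-C[2])/r[:,2])[:,None]
for r in [205,215,225,230,240]:
    m=(Z[r]>.10)&(Z[r]<.185);c=np.nonzero(m)[0];c=c[(c>230)&(c<340)];print("blk",r,c.min(),c.max(),np.round([P[r,c.min()],P[r,284],P[r,c.max()]],4).tolist())
# bed rows
for r in [90,170,180,220]:
    m=abs(Z[r]-.034)<.004;c=np.nonzero(m)[0];c=c[(c>190)&(c<380)];print("bed",r,c.min(),c.max(),np.round([P[r,c.min()],P[r,c.max()]],4).tolist(), (Y[r,c.min()]+Y[r,c.max()])/2)
for r in range(186,202,2): 
    m=(Z[r]<.028);c=np.nonzero(m)[0];c=c[(c>230)&(c<335)]
    if len(c): print("hole",r,c.min(),c.max(),np.round(ray([c.min(),c.max()],[r,r],.034),4).tolist())
col=[290,300];
for c in col: print(c,[(r,round(float(Z[r,c]),3)) for r in range(160,204,2)])
m=(abs(Z-.034)<.004);
print("bed xmin", [np.round(P[r,284],4).tolist() for r in (30,36,40,45)])
E
```

```text
blk 205 249 318 [[0.5939, 0.2122, 0.1317], [0.5929, 0.2333, 0.1344], [0.5934, 0.254, 0.1307]]
blk 215 244 322 [[0.5939, 0.212, 0.1539], [0.5927, 0.2333, 0.1568], [0.5932, 0.2535, 0.1538]]
blk 225 240 327 [[0.594, 0.2124, 0.1709], [0.5929, 0.2333, 0.1732], [0.5932, 0.2537, 0.1712]]
blk 230 237 329 [[0.5952, 0.2115, 0.1747], [0.5942, 0.2333, 0.1767], [0.594, 0.254, 0.176]]
blk 240 231 337 [[0.6104, 0.2036, 0.148], [0.5989, 0.2334, 0.1772], [0.6093, 0.2635, 0.148]]
bed 90 207 358 [[0.5174, 0.1659, 0.0339], [0.5151, 0.2953, 0.0341]] 0.23063520668539214
bed 170 212 353 [[0.5858, 0.1673, 0.0345], [0.5835, 0.2962, 0.0349]] 0.2317577579498581
bed 180 213 353 [[0.5949, 0.168, 0.0352], [0.5927, 0.297, 0.0346]] 0.23249232910923343
bed 220 216 350 [[0.6337, 0.1689, 0.0342], [0.6316, 0.2974, 0.0336]] 0.2331610694613756
hole 192 250 316 [[0.6058, 0.2018, 0.034], [0.6047, 0.2635, 0.034]]
hole 194 250 316 [[0.6077, 0.2017, 0.034], [0.6066, 0.2636, 0.034]]
hole 196 250 316 [[0.6096, 0.2017, 0.034], [0.6085, 0.2637, 0.034]]
hole 198 250 316 [[0.6116, 0.2017, 0.034], [0.6104, 0.2637, 0.034]]
hole 200 250 316 [[0.6135, 0.2017, 0.034], [0.6124, 0.2638, 0.034]]
290 [(160, 0.048), (162, 0.035), (164, 0.033), (166, 0.034), (168, 0.035), (170, 0.034), (172, 0.034), (174, 0.036), (176, 0.033), (178, 0.034), (180, 0.035), (182, 0.035), (184, 0.035), (186, 0.035), (188, 0.036), (190, 0.034), (192, -0.0), (194, -0.0), (196, 0.0), (198, -0.0), (200, 0.122), (202, 0.128)]
300 [(160, 0.049), (162, 0.034), (164, 0.036), (166, 0.034), (168, 0.034), (170, 0.037), (172, 0.035), (174, 0.035), (176, 0.034), (178, 0.035), (180, 0.033), (182, 0.035), (184, 0.035), (186, 0.034), (188, 0.035), (190, 0.034), (192, -0.001), (194, -0.0), (196, -0.001), (198, -0.0), (200, 0.123), (202, 0.127)]
bed xmin [[0.4681, 0.2311, 0.0256], [0.4752, 0.2312, 0.0349], [0.4781, 0.2313, 0.0347], [0.4817, 0.2313, 0.0343]]
```

```bash
python3 - <<'E'
from bench import *
from hlp import *
q=qdown(np.radians(91.2))
x,y=.6217,.2332
move_l([x,y,.105],.1,q)
for z in [.095,.089,.084,.079,.074,.070,.068]:
    move_l([x,y,z],.05)
    s=state();print(z,s["ee_pos"].round(4),s["ft_force"].round(1),s["moment"].round(2))
    if s["ft_force"][2]>6: break
d=get_image("scene");cv2.imwrite("pics/f_scene.png",cv2.resize(d["frame"][140:340,120:400],None,fx=2.8,fy=2.8));print(s["time"])
E
```

```text
0.095 [0.6215 0.2332 0.0946] [ 0.2  0.  -3.1] [0.05 0.03 0.  ]
0.089 [0.6214 0.2331 0.0884] [ 0.3 -0.3 -2.5] [ 0.03  0.07 -0.02]
0.084 [0.6214 0.2331 0.0834] [-0.7  0.1 -3.3] [ 0.01 -0.01  0.01]
0.079 [0.6214 0.2331 0.0784] [ 0.3  0.  -2.1] [ 0.02  0.04 -0.02]
0.074 [0.6214 0.2331 0.0733] [-0.9  0.5 -2.7] [ 0.05 -0.02 -0.03]
0.07 [0.6215 0.2331 0.0695] [-0.5  0.8 -2.8] [ 0.04  0.01 -0.04]
0.068 [0.6216 0.2332 0.0679] [ 0.2 -1.  -3.3] [-0.02  0.    0.02]
9.6333
```

View pics/f_scene.png

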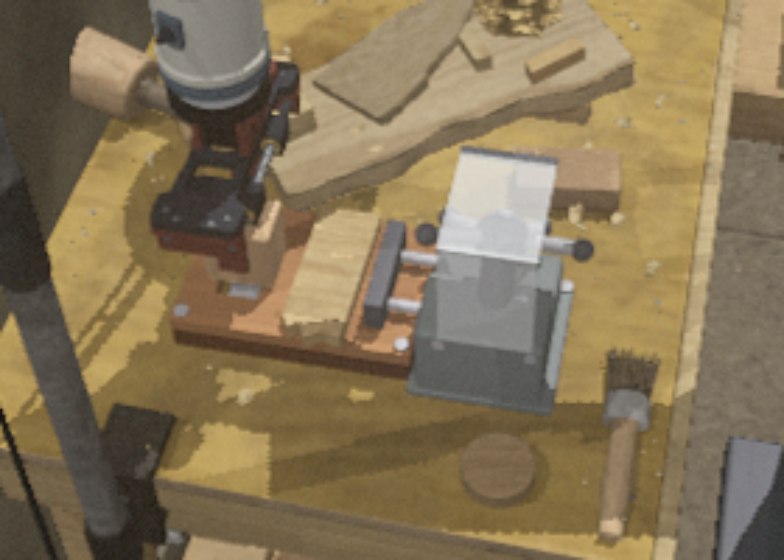

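```bash
python3 - <<'E'
from bench import *
from hlp import *
p=[.6217,.2332,.068]
for a in [61,31,1.2]:
    move_to(p,qdown(np.radians(a)))
    s=state();print(a,s["ee_pos"].round(4),s["ft_force"].round(1),s["moment"].round(2),s["finger_gap"])
    if np.linalg.norm(s["ft_force"])>15: break
print(s["time"])
for n in ["scene","wrist"]:
    d=get_image(n);np.savez(f"g_{n}.npz",**d)
    f=d["frame"]
    if n=="scene": f=cv2.resize(f[140:340,120:400],None,fx=2.8,fy=2.8,interpolation=cv2.INTER_CUBIC)
    cv2.imwrite(f"pics/g_{n}.png",f)
E
```

```text
61 [0.6217 0.2332 0.0681] [-0.2 -0.5 -2.7] [0.01 0.   0.02] 0.04409213181051735
31 [0.6217 0.2332 0.068 ] [ 0.6 -0.3 -3. ] [-0.04  0.03  0.01] 0.04335322826298585
1.2 [0.6217 0.2332 0.068 ] [ 0.8  0.4 -3.3] [-0.1  -0.01  0.01] 0.044006188666001214
11.3833
```

View pics/g_scene.png

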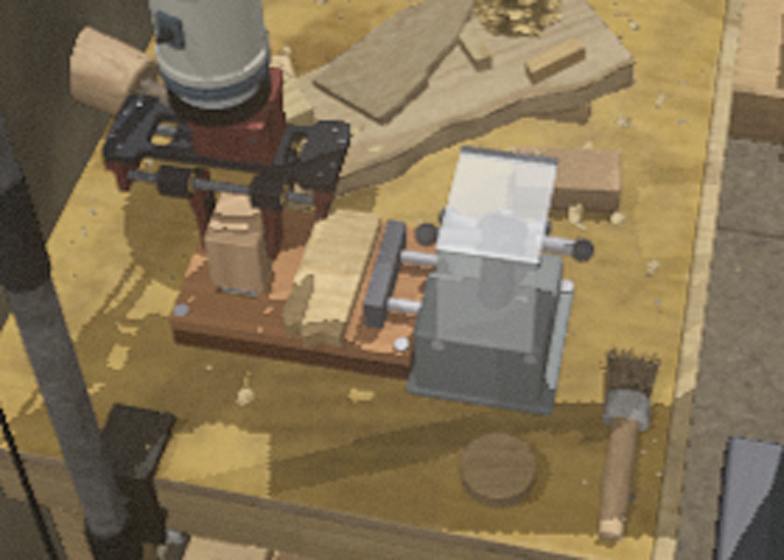

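View pics/g_wrist.png

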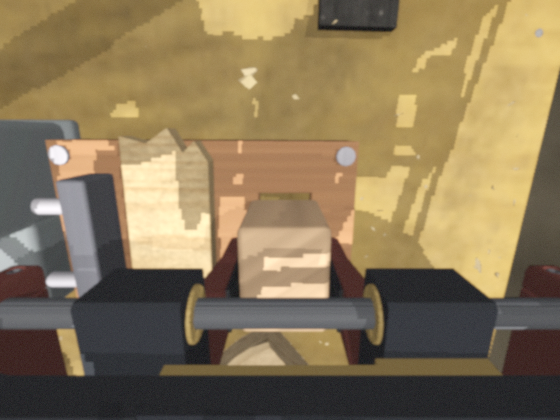

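```bash
cat >> hlp.py <<'E'
YAW=np.radians(1.2)
Rc=R.from_euler("z",YAW).as_matrix()
O=np.array([.6217,.2333,0])-Rc@np.array([.114,0,0])
def cw(p): return O+np.asarray(p)@Rc.T
s38,c38=np.sin(np.radians(38)),np.cos(np.radians(38))
HUB=np.array([-.095,0,.115]);VV=np.array([0,c38,s38]);AX=np.array([0,-s38,c38]);UX=np.array([1.,0,0])
def plane(u,v,h): return cw(HUB+u*UX+v*VV+h*AX)
def spoke_pts(ang,r):
    return np.array([plane(r*np.cos(a),r*np.sin(a),0) for a in np.radians(72*np.arange(5))-ang])
def qwheel(sgn=1,tw=0.):
    z=-AX;y=sgn*(np.cos(tw)*UX+np.sin(tw)*VV);x=np.cross(y,z)
    q=R.from_matrix(Rc@np.c_[x,y,z]).as_quat();return [q[3],q[0],q[1],q[2]]
E
python3 - <<'E'
from bench import *
from hlp import *
p=[.6217,.2332,.0667]
move_l(p,.03);gripper_open();s=state();print(s["ft_force"].round(1),s["time"])
move_l([.6217,.2332,.17],.2)
d=get_image("top");np.savez("h_top.npz",**d)
d=get_image("scene");np.savez("h_scene.npz",**d)
d=get_image("wrist");np.savez("h_wrist.npz",**d);cv2.imwrite("pics/h_wrist.png",d["frame"])
for n in ["a_top","h_scene","c_wrist"]:
    d=dict(np.load(n+".npz"));f=d["frame"].copy()
    k=3
    f=cv2.resize(f,None,fx=k,fy=k,interpolation=cv2.INTER_CUBIC)
    h=proj(d,plane(0,0,0))[0]
    for p_,c in [(cw([.16,.065,.034]),(0,255,0)),(cw([.16,-.065,.034]),(0,255,0)),(cw([-.035,.065,.034]),(0,255,0)),(cw([-.035,-.065,.034]),(0,255,0)),(cw([-.131,-.027,.181]),(255,0,0)),(cw([-.059,-.027,.181]),(255,0,0)),(cw([-.131,.075,.181]),(255,0,0)),(plane(0,0,0),(0,0,255))]:
        cv2.circle(f,tuple(int(t*k+k/2) for t in proj(d,p_)[0]),3,c,-1)
    for t in np.arange(0,360,10):
        cv2.circle(f,tuple(int(x*k+k/2) for x in proj(d,plane(.062*np.cos(np.radians(t)),.062*np.sin(np.radians(t)),0))[0]),1,(0,255,255) if t else (0,0,255),-1)
    cx,cy=int(h[0]*k),int(h[1]*k)
    cv2.imwrite(f"pics/m_{n}.png",f[max(0,cy-270):cy+270,max(0,cx-300):cx+300])
E
```

```text
[-0.  -0.7 -0.2] 12.5583
```

View pics/m_a_top.png

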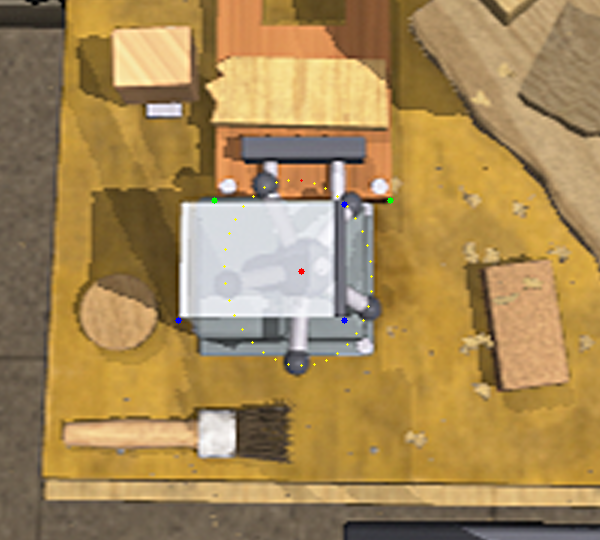

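View pics/m_h_scene.png

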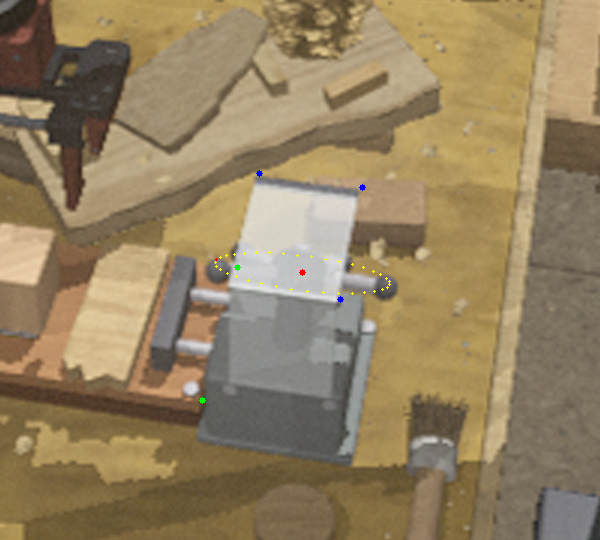

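View pics/h_wrist.png

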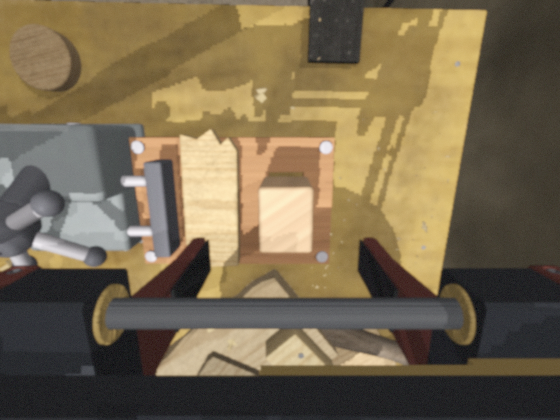

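```bash
python3 - <<'E'
from hlp import *
from scipy.optimize import least_squares
d=dict(np.load("a_top.npz"));k=3
h=proj(d,plane(0,0,0))[0];cx,cy=int(h[0]*k),int(h[1]*k)
o=np.array([max(0,cx-300),max(0,cy-270)])
B=(np.array([(265,183),(352,203),(373,306),(297,363),(228,283)])+o)/k-.5
best=None
for a0 in np.arange(0,1.26,.1):
    def f(p):
        q=proj(d,spoke_pts(p[0],.062))+p[1:]
        return np.array([ (q-b)[np.argmin(((q-b)**2).sum(1))] for b in B]).ravel()
    r=least_squares(f,[a0,0,0])
    if best is None or r.cost<best.cost: best=r
print(best.x,best.cost)
a=np.degrees(-best.x[0])+72*np.arange(5);print((a+180)%360-180)
d=dict(np.load("h_wrist.npz"));P=cloud(d);X,Y,Z=P[...,0],P[...,1],P[...,2]
reg=np.zeros(Z.shape,bool);reg[110:275,60:350]=1
for nm,zz,tol in [("jaw",.065,.003),("plank",.049,.003),("stop",.094,.004)]:
    m=(reg&(abs(Z-zz)<tol)).astype(np.uint8);kk,lab,st,_=cv2.connectedComponentsWithStats(m);i=1+np.argmax(st[1:,4]);p=P[lab==i]
    c=(p-O)@Rc
    print(nm,len(p),np.median(p[:,2]),cv2.minAreaRect(c[:,:2].astype(np.float32)*1000))
E
python3 - <<'E'
from bench import *
from hlp import *
import numpy as np
for sgn in (1,-1):
    for (u,v,h) in [(.0,-.05,.15),(.03,-.05,-.003),(.05,-.04,-.003),(-.05,-.04,-.003),(0,-.05,-.003)]:
        j=inverse_kinematics(plane(u,v,h),qwheel(sgn)); print(sgn,(u,v,h),plane(u,v,h).round(3),None if j is None else np.round(j,2))
E
```

```text
[ 0.71717587  1.03707917 -1.5381437 ] 1.3126205827306037
[ -41.09115065   30.90884935  102.90884935  174.90884935 -113.09115065]
jaw 1738 0.0652261322996133 ((-2.1796131134033203, 0.48796844482421875), (16.47479820251465, 89.33741760253906), 0.1397375613451004)
plank 6256 0.04938912607530904 ((42.22727966308594, 6.040271759033203), (132.60768127441406, 51.221378326416016), 88.26646423339844)
stop 3533 0.09427576542788221 ((113.82025909423828, 1.090423583984375), (55.25065231323242, 44.03005599975586), 89.82572937011719)
1 (0.0, -0.05, 0.15) [0.416 0.097 0.202] [-0.34 -0.36  1.82  0.65  1.88 -0.22]
1 (0.03, -0.05, -0.003) [0.444 0.192 0.082] [-0.12 -0.26  1.95  0.66  1.55 -0.19]
1 (0.05, -0.04, -0.003) [0.463 0.2   0.088] [-0.09 -0.2   1.9   0.66  1.54 -0.17]
1 (-0.05, -0.04, -0.003) [0.363 0.198 0.088] [-0.12 -0.53  2.14  0.66  1.62 -0.14]
1 (0, -0.05, -0.003) [0.414 0.191 0.082] [-0.13 -0.35  2.03  0.65  1.58 -0.18]
-1 (0.0, -0.05, 0.15) [0.416 0.097 0.202] None
-1 (0.03, -0.05, -0.003) [0.444 0.192 0.082] None
-1 (0.05, -0.04, -0.003) [0.463 0.2   0.088] None
-1 (-0.05, -0.04, -0.003) [0.363 0.198 0.088] None
-1 (0, -0.05, -0.003) [0.414 0.191 0.082] None
```

```bash
python3 - <<'E'
from hlp import *
for n in ["a_top","a_scene"]:
    P=cloud(dict(np.load(n+".npz"))).reshape(-1,3);P=P[~np.isnan(P[:,0])]
    for y0 in np.arange(-.35,.15,.05):
      for x0 in np.arange(.3,.7,.1):
        m=(P[:,1]>y0)&(P[:,1]<y0+.05)&(P[:,0]>x0)&(P[:,0]<x0+.1)&(P[:,2]<1.0)
        if m.sum()>3:
            z=np.percentile(P[m,2],99)
            if z>.05: print(n,round(x0,2),round(y0,2),m.sum(),round(z,3))
E
```

```text
a_top 0.4 -0.2 896 0.308
a_top 0.5 -0.2 328 0.316
a_top 0.4 -0.15 1873 0.515
a_top 0.5 -0.15 1568 0.314
a_top 0.3 -0.1 891 0.077
a_top 0.4 -0.1 4585 0.544
a_top 0.5 -0.1 4352 0.602
a_top 0.6 -0.1 1899 0.564
a_top 0.3 -0.05 1257 0.087
a_top 0.4 -0.05 2388 0.522
a_top 0.5 -0.05 4776 0.625
a_top 0.6 -0.05 1089 0.548
a_top 0.3 -0.0 955 0.053
a_top 0.4 -0.0 1272 0.079
a_top 0.5 -0.0 1074 0.078
a_top 0.6 -0.0 641 0.076
a_top 0.4 0.05 988 0.054
a_top 0.5 0.05 1128 0.068
a_top 0.6 0.05 897 0.077
a_top 0.6 0.1 829 0.071
a_scene 0.6 -0.35 557 0.09
a_scene 0.5 -0.3 209 0.36
a_scene 0.6 -0.3 344 0.34
a_scene 0.5 -0.25 738 0.371
a_scene 0.6 -0.25 512 0.366
a_scene 0.4 -0.2 146 0.308
a_scene 0.5 -0.2 1223 0.355
a_scene 0.4 -0.15 534 0.302
a_scene 0.5 -0.15 704 0.313
a_scene 0.3 -0.1 354 0.075
a_scene 0.4 -0.1 1362 0.271
a_scene 0.5 -0.1 531 0.269
a_scene 0.3 -0.05 848 0.085
a_scene 0.4 -0.05 2001 0.215
a_scene 0.5 -0.05 541 0.165
a_scene 0.3 -0.0 363 0.066
a_scene 0.4 -0.0 961 0.08
a_scene 0.5 -0.0 680 0.077
a_scene 0.6 -0.0 210 0.075
a_scene 0.4 0.05 204 0.057
a_scene 0.5 0.05 988 0.068
a_scene 0.6 0.05 793 0.076
a_scene 0.5 0.1 802 0.05
a_scene 0.6 0.1 736 0.072
```

```bash
python3 - <<'E'
from hlp import *
for n in ["a_top","a_scene","h_top"]:
    d=dict(np.load(n+".npz"));P=cloud(d);Z=P[...,2]
    m=(P[...,1]>-.25)&(P[...,1]<.12)&(P[...,0]>.25)&(P[...,0]<.75)&(Z>.1)&(Z<.9)
    if n=="h_top": cv2.imwrite("pics/h_top.png",d["frame"])
    for lo in np.arange(.1,.7,.06):
        k=m&(Z>lo)&(Z<lo+.06)
        if k.sum()>5:
            v,u=np.nonzero(k);p=P[k];print(n,round(lo,2),k.sum(),"px",u.min(),u.max(),v.min(),v.max(),np.round(np.percentile(p,[2,98],axis=0)[:,:2],3).tolist())
E
```

```text
a_top 0.1 468 px 387 433 200 255 [[0.408, -0.094], [0.499, -0.024]]
a_top 0.16 1567 px 393 476 180 251 [[0.414, -0.117], [0.509, -0.026]]
a_top 0.22 3302 px 419 514 153 238 [[0.434, -0.167], [0.554, -0.057]]
a_top 0.28 1560 px 464 527 157 206 [[0.478, -0.189], [0.55, -0.114]]
a_top 0.4 49 px 520 544 186 192 [[0.46, -0.132], [0.469, -0.097]]
a_top 0.46 2193 px 483 559 18 190 [[0.463, -0.116], [0.514, -0.026]]
a_top 0.52 9436 px 481 559 19 165 [[0.483, -0.088], [0.637, -0.019]]
a_top 0.58 260 px 548 559 0 38 [[0.592, -0.069], [0.598, -0.032]]
a_scene 0.1 712 px 283 326 117 149 [[0.41, -0.081], [0.504, -0.02]]
a_scene 0.16 1186 px 275 325 79 131 [[0.415, -0.105], [0.518, -0.021]]
a_scene 0.22 1696 px 263 321 45 103 [[0.436, -0.159], [0.564, -0.055]]
a_scene 0.28 1560 px 253 306 8 67 [[0.482, -0.233], [0.608, -0.113]]
a_scene 0.34 629 px 252 291 0 23 [[0.533, -0.245], [0.62, -0.187]]
h_top 0.1 474 px 388 433 200 255 [[0.408, -0.094], [0.499, -0.024]]
h_top 0.16 1562 px 393 467 180 251 [[0.414, -0.117], [0.51, -0.025]]
h_top 0.22 3304 px 419 514 153 238 [[0.434, -0.167], [0.553, -0.058]]
h_top 0.28 1558 px 462 527 157 206 [[0.478, -0.189], [0.55, -0.114]]
h_top 0.4 48 px 520 542 187 192 [[0.46, -0.134], [0.469, -0.098]]
h_top 0.46 2744 px 354 559 18 374 [[0.3, -0.115], [0.512, 0.118]]
h_top 0.52 13387 px 362 559 19 381 [[0.255, -0.086], [0.633, 0.118]]
h_top 0.58 261 px 548 559 0 39 [[0.591, -0.07], [0.598, -0.032]]
```

View pics/h_top.png

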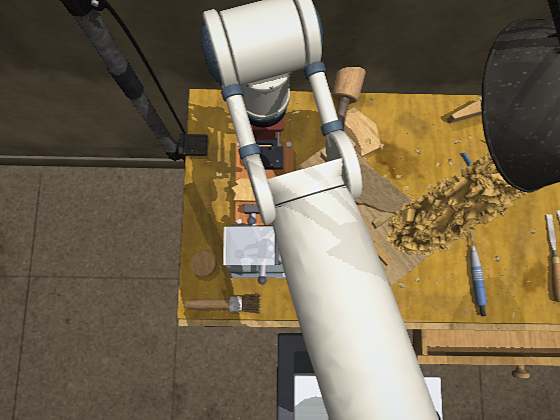

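```bash
python3 - <<'E'
from bench import *
from hlp import *
W=np.array([.45,.05,.40]);
for d in np.arange(.15,.40,.02):
    j1=inverse_kinematics(W+[0,0,-d],qdown(0)); j2=inverse_kinematics(W-d*(Rc@AX),qwheel())
    if j1 is None or j2 is None: print(d,None);continue
    print(round(d,2),np.round(np.array(j1)[:3]-np.array(j2)[:3],3))
d=dict(np.load("h_top.npz"));P=cloud(d)
for r,c in [(50,215),(50,265),(20,260),(80,260),(110,268),(190,300),(250,320),(50,310),(170,260),(150,340)]: print(r,c,P[r,c].round(3))
E
```

```text
0.15 [ 0.259 -0.002 -0.071]
0.17 [ 0.232 -0.001 -0.064]
0.19 [ 0.206  0.    -0.057]
0.21 [ 0.179  0.001 -0.05 ]
0.23 [ 0.152  0.001 -0.043]
0.25 [ 0.125  0.002 -0.035]
0.27 [ 0.097  0.002 -0.028]
0.29 [ 0.07   0.001 -0.02 ]
0.31 [ 0.043  0.001 -0.013]
0.33 [ 0.015  0.    -0.005]
0.35 [-0.012 -0.     0.004]
0.37 [-0.039 -0.001  0.012]
0.39 [-0.066 -0.002  0.02 ]
50 215 [0.587 0.282 0.549]
50 265 [0.593 0.228 0.541]
20 260 [0.623 0.234 0.55 ]
80 260 [0.583 0.234 0.491]
110 268 [0.586 0.224 0.397]
190 300 [0.44  0.187 0.524]
250 320 [0.374 0.167 0.536]
50 310 [0.599 0.177 0.534]
170 260 [0.461 0.231 0.524]
150 340 [0.486 0.143 0.523]
```

```bash
cat >> hlp.py <<'E'
def fc(adeg,r=.050):
    "finger centre (u,v) touching, from behind, a spoke at angle a"
    a=np.radians(adeg);e=np.array([np.cos(a),np.sin(a)]);n=np.array([np.sin(a),-np.cos(a)])
    h=.0135*abs(n[0])+.010*abs(n[1])
    return r*e-(h+.006)*n, n
def fp(adeg,h=-.004,r=.050):
    c,n=fc(adeg,r);return plane(c[0],c[1],h)
def ndir(adeg):
    c,n=fc(adeg);return Rc@(n[0]*UX+n[1]*VV)
E
python3 - <<'E'
from bench import *
from hlp import *
move_l([.62,.233,.25],.25)
move_l([.43,.125,.25],.3,qdown(YAW))
close()
move_l([.43,.125,.105],.25)
move_l(fp(-105,.022),.15,qwheel())
s=state();print(s["time"],s["ee_pos"].round(4),fp(-105,.022).round(4),s["joint_pos"].round(2),s["ft_force"].round(1),s["finger_gap"])
for n in ["scene","top","wrist"]:
    d=get_image(n);np.savez(f"i_{n}.npz",**d)
    f=d["frame"]
    if n=="scene": f=cv2.resize(f[100:340,180:400],None,fx=2.5,fy=2.5,interpolation=cv2.INTER_CUBIC)
    cv2.imwrite(f"pics/i_{n}.png",f)
E
```

```text
17.6083 [0.4228 0.1727 0.1006] [0.4219 0.1731 0.0992] [-0.17 -0.34  1.98  0.65  1.62 -0.2 ] [ 1.2 -0.1  0.9] 0.0007051607056289647
```

View pics/i_scene.png

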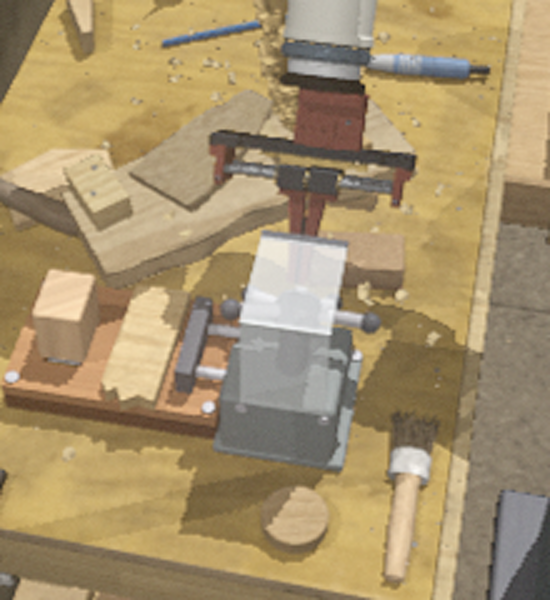

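View pics/i_wrist.png

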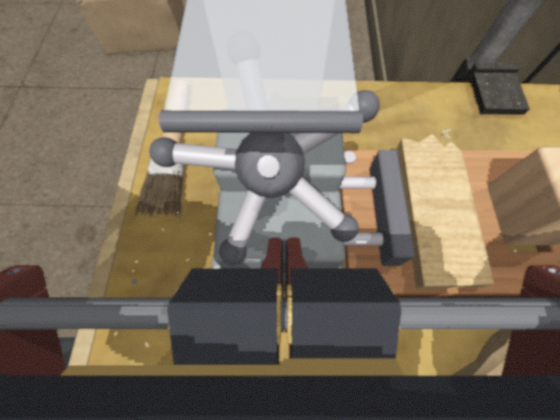

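View pics/i_top.png

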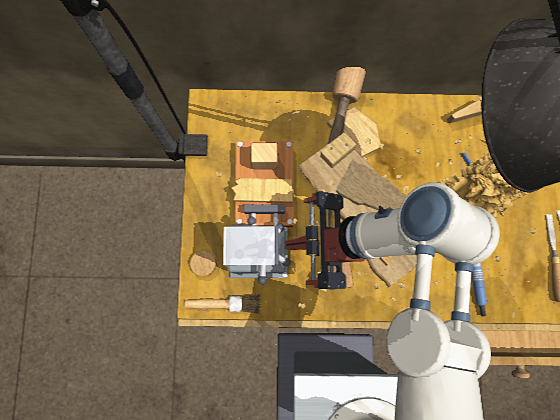

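```bash
cat >> hlp.py <<'E'
def push(B,a0,a1,step=8,stop=14,f0=None,r=.05,speed=.08):
    if f0 is None: f0=B.state()["ft_force"]
    a=a0;log=[]
    while a>a1-1e-6:
        B.move_l(fp(a,r=r),speed)
        s=B.state();f=s["ft_force"]-f0;F=-f@ndir(a);log.append((round(a,1),round(float(F),1),round(float(np.linalg.norm(f)),1)))
        if F>stop or np.linalg.norm(f)>30: break
        a-=step
    print(log,round(s["time"],2));return log
E
python3 - <<'E'
import bench as B
from hlp import *
f0=B.state()["ft_force"]
B.move_l(fp(-105),.1,qwheel())
print((B.state()["ft_force"]-f0).round(1))
L=push(B,-109,-150,step=6,f0=f0)
for n in ["wrist"]:
    d=B.get_image(n);np.savez(f"j_{n}.npz",**d);cv2.imwrite(f"pics/j_{n}.png",d["frame"])
E
```

```text
[-0.3  0.5 -0.3]
[(-109, 0.1, 0.9), (-115, -0.4, 0.5), (-121, 1.7, 1.9), (-127, 2.0, 3.0), (-133, 1.3, 2.1), (-139, 1.6, 2.0), (-145, 2.7, 2.9)] 19.92
```

View pics/j_wrist.png

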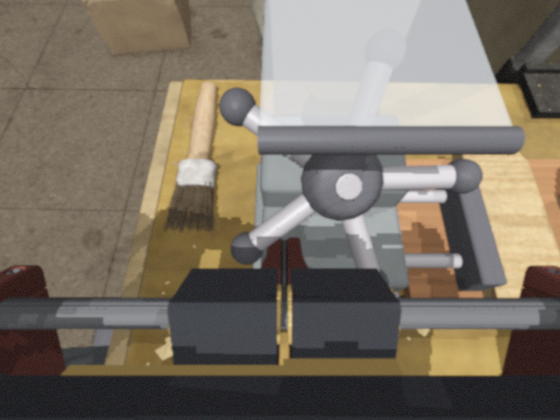

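```bash
python3 - <<'E'
import bench as B
from hlp import *
f0=np.array([1.2,-.1,.9])
push(B,-151,-158,step=6,f0=f0)
B.move_l(fp(-148),.1)
B.move_l(fp(-148,.022),.12)
B.move_l(fp(-68,.022),.2)
for n in ["wrist"]:
    d=B.get_image(n);np.savez(f"k_{n}.npz",**d);cv2.imwrite(f"pics/k_{n}.png",d["frame"])
for A in range(-85,-68,3):
  print(A,proj(d,spoke_pts(np.radians(-A),.062)).round(0).tolist())
print(B.state()["time"])
E
```

```text
[(-151, 1.2, 1.5), (-157, 1.2, 1.8)] 20.47
-85 [[234.0, 280.0], [320.0, 210.0], [272.0, 93.0], [144.0, 105.0], [132.0, 225.0]]
-82 [[239.0, 279.0], [321.0, 205.0], [267.0, 90.0], [140.0, 109.0], [134.0, 230.0]]
-79 [[244.0, 278.0], [322.0, 199.0], [262.0, 87.0], [137.0, 114.0], [137.0, 234.0]]
-76 [[248.0, 278.0], [323.0, 194.0], [257.0, 85.0], [133.0, 118.0], [141.0, 238.0]]
-73 [[253.0, 276.0], [323.0, 189.0], [251.0, 83.0], [130.0, 123.0], [144.0, 242.0]]
-70 [[258.0, 275.0], [323.0, 184.0], [245.0, 81.0], [128.0, 128.0], [147.0, 246.0]]
21.6333
```

View pics/k_wrist.png

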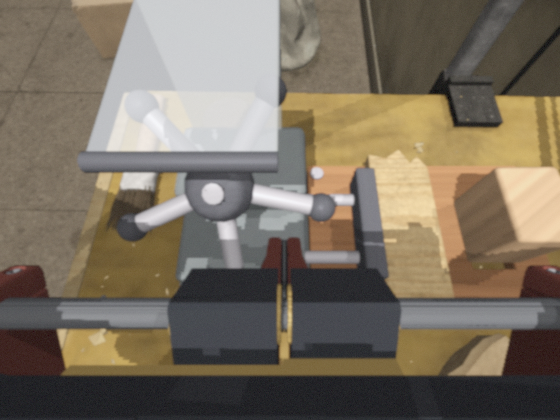

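```bash
python3 - <<'E'
import bench as B
from hlp import *
f0=B.state()["ft_force"]
B.move_l(fp(-70),.1)
print((B.state()["ft_force"]-f0).round(1))
push(B,-78,-158,step=8,f0=f0,stop=9)
d=B.get_image("wrist");np.savez(f"l_wrist.npz",**d);cv2.imwrite(f"pics/l_wrist.png",d["frame"])
E
```

```text
[ 0.7  0.3 -0.4]
[(-78, 0.7, 1.2), (-86, -0.0, 1.3), (-94, 1.0, 1.3), (-102, 1.3, 1.5), (-110, 2.1, 2.3), (-118, 3.7, 3.8), (-126, 2.2, 2.7), (-134, 3.6, 3.9), (-142, 3.1, 3.4), (-150, 3.8, 3.8), (-158, 2.5, 2.5)] 24.82
```

View pics/l_wrist.png

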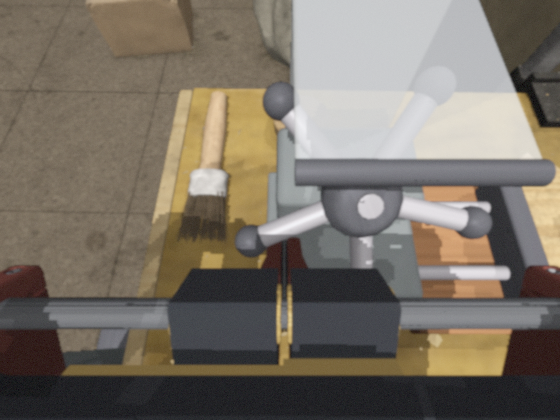

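```bash
python3 - <<'E'
import bench as B
from hlp import *
f0=np.array([1.2,-.1,.9])
B.move_l(fp(-148),.1)
B.move_l(fp(-148,.022),.12)
B.move_l(fp(-68,.022),.2)
f0=B.state()["ft_force"]
B.move_l(fp(-70),.1)
push(B,-80,-86,step=6,f0=f0)
push(B,-88,-130,step=3,f0=f0,stop=14,speed=.05)
d=B.get_image("wrist");np.savez(f"n_wrist.npz",**d);cv2.imwrite(f"pics/n_wrist.png",d["frame"])
d=B.get_image("scene");np.savez(f"n_scene.npz",**d);cv2.imwrite("pics/n_scene.png",cv2.resize(d["frame"][160:300,160:340],None,fx=4,fy=4,interpolation=cv2.INTER_CUBIC))
E
```

```text
[(-80, 0.2, 1.4), (-86, 0.5, 1.8)] 26.93
[(-88, 1.8, 3.1), (-91, 1.8, 4.1), (-94, 1.9, 3.5), (-97, 1.5, 3.6), (-100, 1.0, 3.1), (-103, 1.3, 3.0), (-106, 2.3, 4.1), (-109, 3.5, 6.1), (-112, 2.8, 5.4), (-115, 2.2, 5.0), (-118, 3.8, 6.0), (-121, 10.3, 14.0), (-124, 15.7, 22.6)] 30.18
```

View pics/n_wrist.png

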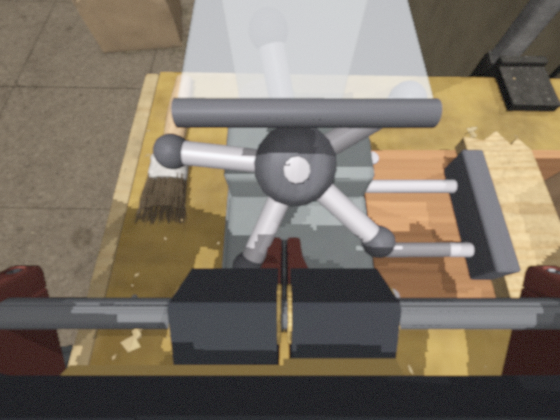

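View pics/n_scene.png

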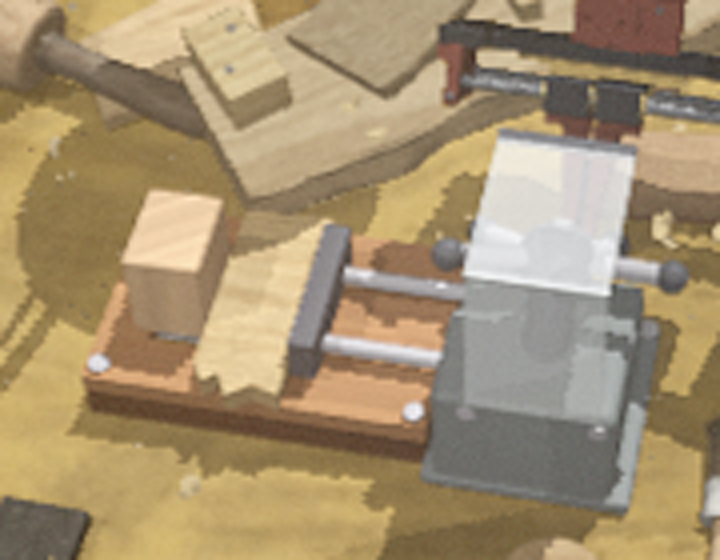

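```bash
python3 - <<'E'
import bench as B
from hlp import *
f0=np.array([1.2,-.1,.9])
B.hold(.3);s=B.state();f=s["ft_force"]-f0;print(f.round(1),-f@ndir(-124),s["ee_pos"],fp(-124))
push(B,-125.5,-126,step=2,f0=f0,stop=30,speed=.03)
B.hold(.3);s=B.state();f=s["ft_force"]-f0;print(f.round(1),-f@ndir(-125), (Rc@VV)@f,(Rc@AX)@f)
E
```

```text
[19.3  6.5 -6.8] 15.73174256958557 [0.40838636 0.18816598 0.07894251] [0.40451968 0.18850027 0.07848373]
[(-125.5, 19.2, 27.1)] 30.83
[23.7  9.1 -9.9] 19.14604627450952 0.6918517745314829 -13.155235424689938
```

```bash
python3 - <<'E'
import bench as B
from hlp import *
B.move_l(fp(-112),.06)
print(B.state()["ft_force"].round(1))
B.move_l(fp(-108,.022),.1)
d=B.get_image("wrist");cv2.imwrite("pics/o_w0.png",d["frame"]);np.savez("o_w0.npz",**d)
B.move_l([.43,.125,.105],.15,qdown(YAW))
B.move_l([.43,.125,.27],.25)
B.move_l([.52,.20,.27],.25)
for n in ["top","scene","wrist"]:
    d=B.get_image(n);np.savez(f"o_{n}.npz",**d);cv2.imwrite(f"pics/o_{n}.png",d["frame"])
print(B.state()["time"],B.state()["ft_force"].round(1))
P=cloud(d);X,Y,Z=P[...,0],P[...,1],P[...,2]
C=(P-O)@Rc;reg=(C[...,0]>-.03)&(C[...,0]<.17)&(abs(C[...,1])<.1)
for nm,zz,tol in [("jaw",.065,.003),("plank",.049,.003),("stop",.094,.004)]:
    m=(reg&(abs(Z-zz)<tol)).astype(np.uint8);kk,lab,st,_=cv2.connectedComponentsWithStats(m);i=1+np.argmax(st[1:,4]);c=C[lab==i]
    print(nm,len(c),np.median(c[:,2]).round(4),cv2.minAreaRect(c[:,:2].astype(np.float32)*1000),np.percentile(c[:,0],[1,99]))
E
```

```text
[-0.7  0.5 -0.1]
34.3417 [-0.2 -0.1  0.3]
jaw 980 0.0653 ((37.23670959472656, 0.185821533203125), (16.03904914855957, 89.48499298095703), 0.10484238713979721) [0.02932843 0.04493112]
plank 4012 0.0494 ((71.09342193603516, 5.593578338623047), (134.356689453125, 51.91962432861328), 89.95848846435547) [0.04636116 0.09567626]
stop 1973 0.0943 ((118.00100708007812, 0.46053123474121094), (44.506324768066406, 56.212467193603516), 0.08478403091430664) [0.0962914  0.13879135]
```

View pics/o_wrist.png

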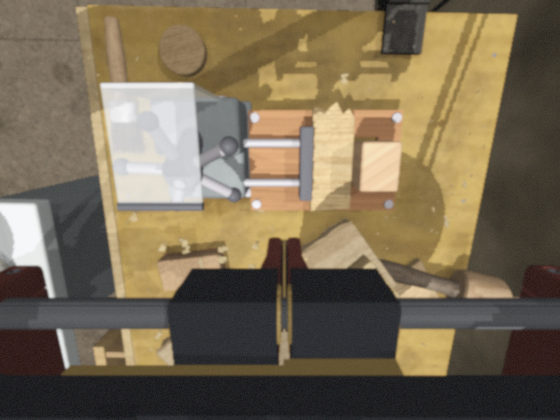

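View pics/o_scene.png

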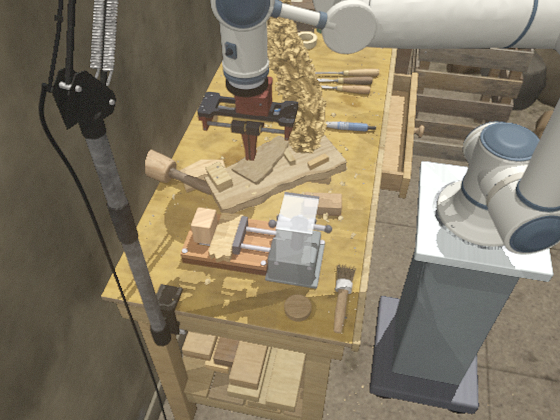

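View pics/o_w0.png

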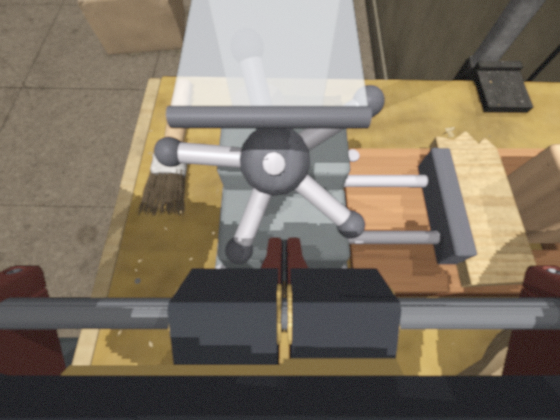

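```bash
python3 -c "
from bench import *
print(job_done()); print(state()['time'])"
```

```text
the job is handed in; nothing more can be done
None
the job is handed in; nothing more can be done
```

I handed the job in at about 34 s of the 70 s allowed. My last checks showed the plank clamped firmly between the jaw and the locked stop; no verdict is reported.

**Stop:** I gripped it across the 44 mm, dropped its foot through the slot with no contact force, turned it a quarter turn and released it. Its block top measured 94.3 mm, which means it sits on the bed, and its broad side faces the plank to within about 0.1°.

**Wheel:** I took three strokes with the closed fingers and the tool along the wheel axis. On the last stroke the push force rose from about 3 N to 19 N and stayed there, so I backed off. The wheel stayed where I left it.

**Last checks (clamp x, from the wrist camera):**

| Part | Position |
|---|---|
| Jaw face | 45.2 mm |
| Plank | 45.1 to 97 mm |
| Stop face | 95.8 mm |

- **Fit:** The parts touch to within measuring error. The stop moved about 4 mm, which is its play, and the plank lies square to under 0.1° and about 6 mm off centre.
- **Force at the end:** The wrist force is about zero, the arm is clear, and the brush, disc and sander look undisturbed.
- **Disagreement:** The three cameras differed by 2 to 5 mm on absolute positions. I used the wrist camera, which agreed with the arm's own position.

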